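# Offer the guard's hinge leaf up to the jamb block and hold it for the pin

### The arm

A 7-joint arm with a two-finger parallel gripper is mounted at the origin on the work surface. World frame = base frame: x ahead of the robot, y to its left, z up, the work surface at z = 0. Lengths are in m, angles in rad, forces in N, time in s.
With the tool pointing down it reaches from about 0.35 to 0.9 m from the base axis. Payload 8.1 kg.
Tool frame: the origin (TCP) lies at the very end of the fingers, on their centre line; the grasp point (between the pads) lies 19 mm behind it (env.tcp_to_grasp is the distance from the TCP to the grasp point, in m); z points along the fingers, y is the line along which they close (so a half turn about z gives the same grasp; the last joint's range is limited). The gripper opens to 85 mm and grips with 20 to 120 N. Pads are 22 mm wide; open, the fingers measure 114 mm over their backs; the gripper's body (76 mm by 85 mm) begins 54 mm behind the grasp point. The pads swing forward as they close: fully open they stand 13 mm farther back than shut.
Start: joints at [1.221, 0.434, 0.025, 1.573, -0.012, 1.134, -0.075], TCP at [0.153, -0.606, 0.203] pointing down, gripper open.
Joint ranges: [-2.62, 2.62], [-0.44, 2.09], [-1.27, 1.32], [0.08, 2.57], [-1.32, 4.46], [0.12, 2], [-2.74, 2.74]. Speed limits (rad/s): [2.22, 2.22, 3.01, 3.01, 3.14, 3.14, 3.14].

### API

Orientations are given as [roll, pitch, yaw] about the fixed x, y, z axes, in that order (R = Rz(yaw) Ry(pitch) Rx(roll)).
In Python, from workcell import sensors, get_image, workorder, env gives the robot as it stands.
- The arm moves only by the shell command python3 -m jog 'ROWS' [OPENING] [FORCE]. ROWS is JSON, a list of rows, each a list of 6 numbers: the shift along the world's x, y, z in m, then the turn, a rotation vector about the world's x, y, z in rad. In form: [[dx, dy, dz, wx, wy, wz], ...]. A call has 1 to 10 rows; each row is the pose to reach, as a shift and turn from the pose commanded when the call began; what a row does not reach only later rows make up. A row lasts 1/12 s, in which the tool goes at most 41.7 mm and 7.16 degrees, less where a joint would pass 70% of its speed; a pose out of reach is approached as far as the arm can. A call with a gripper value outside its range is refused whole. OPENING is the finger opening in m, from 0 to 0.0854, set as the call begins (- or left out, the last holds). The fingers move at their own pace and stop on an object; FORCE is the grip in N (left out, the last holds). Time passes only in rows, so rows that repeat a pose let the fingers close. It gives the time, the measured TCP pose, the force, the opening and the grip force at its end, in the units of the state.
- sensors.sense(): the state, without advancing time (a new reading comes with each control period).
- get_image(name): name is "scene" or "top"; returns a dict with "frame" (384x512x3 uint8, red, green, blue), "mtx" (3x3 intrinsics, pixels), "dist_coeffs" ([k1, k2, p1, p2, k3] as OpenCV has them; the pictures are not rectified), "position" and "attitude" of the camera in the world. Camera axes: x right, y up, looking along -z (the intrinsics and any distortion apply to the point x, -y, -z); pixel columns grow to the right and rows downward; lengths in m; the calibration is good to about 2 mm. A picture is of the moment at which its call begins. There is no depth.
- workorder.close_job(): hands the job in; it is judged then, once.
The state is a dict: "t": time; "joint_pos": joint angles; "qvel": joint speeds; "joint_efforts": joint torques, N m; "eef_pos": TCP position; "tool_rot": TCP orientation; "ft_force": force on the tool from outside, world axes, zero at the start; "wrist_torque": the same for the moment, N m; "grip_width": finger opening in m; "grasp_force": force on a finger pad.
Only numpy, scipy, OpenCV 4.12 (cv2) and the standard library are available. Lean on these libraries where they do the work, as an engineer would, in place of code of your own. Each camera call takes 0.05 s, during which the arm holds its last target. There are 200 camera calls.

### The job

The lathe guard's hinge is going back together: pull the long steel hinge leaf up out of the wooden stand, lower its single knuckle fully home between the two knuckles of the jamb block so that the three holes line up, and hold the leaf standing upright there, ready for a workmate to push the pin through. Do not let go: finish while still gripping the leaf in place. Leave everything else on the bench where it is.

Things in the scene. Friction and masses are not known exactly. Their poses are not given: they have to be found in the camera images.
- leaf: the loose hinge leaf: plain steel strap 14 mm thick (x), 26 mm wide (y), 183 mm long (z, up), top end rounded, dark screw holes on its flat faces, about 0.35 kg. Its lowest 24 mm is one knuckle: a barrel along y, 24 mm diameter, 30 mm long, ends chamfered 3 mm, drilled 12 mm. Origin at the knuckle's underside. Same when turned half round.
- leaf_mid (a point): centre of the leaf, half-way up, 91.5 mm above the knuckle's underside and below the top; axes as the leaf's. At the start the leaf stands upright in a slot of the stand, its upper 113 mm sticking out, free to grip across the 14 mm thickness (x); it may lean up to 5 degrees.
- leaf_bore (a point): centre of the hole in the loose leaf's knuckle, 12 mm above its underside, 79.5 mm below leaf_mid along the strap; y is the hole's axis. Hidden down inside the stand at the start.
- stand: plywood stand fixed to the bench, 80 mm (x) by 190 mm (y) by 85 mm high, origin under its centre. Two upright slots, 26 mm (x) by 34 mm (y), centred 45 mm either side along y: the steel leaf is in one, a wooden sanding stick in the other. The knuckle rests with its underside 15 mm above the bench, so the leaf must rise over 70 mm to come free.
- jamb: grey jamb block 56 by 90 mm on a 110 by 130 mm base plate fixed to the bench, origin under its centre. On top two steel knuckles, 24 mm barrels along y from 16.5 to 42 mm out, tops 92 mm above the bench, holes 12 mm, inner ends chamfered 3 mm: a 33 mm gap, open above, for the leaf's 30 mm knuckle.
- jamb_bore (a point): centre of the jamb block's hinge line: 80 mm above the bench, half-way between its two knuckles; y along their holes, z up. In the gap is a steel V rest with 45 degree sides, open 14 mm to each side in x: a 24 mm barrel lowered fully home in it has its hole at this point, its underside 68 mm above the bench. Fits either way round.
- stick_mid (a point): half-way up the wooden sanding stick in the stand's other slot, 130 mm long with a round handle; its top is 152 mm above the bench. Leave it.
- pin: steel T-headed hinge pin, 10 mm diameter, lying on the bench along its x (from 40 mm behind to 55 mm ahead of its origin), 10 mm high; for the workmate, leave it
- vase: small turned stone vase, 48 mm across, 75 mm high, origin under its centre; leave it
- blank: stone block 55 by 55 by 80 mm high, origin under its centre; leave it
- glue: white plastic bottle, 52 mm across, 140 mm high, origin under its centre; leave it
- wrench: spanner 180 mm long lying along its x; leave it
- brush: brush 200 mm long lying along its x; leave it
- tin: closed tin, 68 mm across, 70 mm high, origin under its centre; leave it
Not all that is in view belongs to the job. Leave any turquoise look-alike of the jamb alone. What is shaped like the leaf but blue is not meant.

How it is judged:
By the outcome, as a careful person would: the job done as asked, in the order asked, and still so for the second after the job is handed in, while the arm keeps its last pose, push and grip.
It also fails if it takes over 38 s, if anything falls off the work surface, if the arm or the gripper's body presses on something with over 40 N, if the wrist force passes 120 N, or if a joint passes its speed limit or range.

## Working session

There is one attempt and no reset: what is moved stays moved. The work goes in short steps, Python scripts to look and compute and a shell command to move; the robot and the scene stay as the last step left them, time stands still between calls to the robot, and variables do not carry over. Pictures are saved under pics/ and viewed, at most 10 in all, crops included, and the job is handed in when it is done.

```bash
ls; mkdir -p pics; python3 - <<'E'
from workcell import sensors,get_image,env
import cv2,numpy as np
for n in("scene","top"):
    d=get_image(n); cv2.imwrite(f"pics/{n}0.png",d["frame"][:,:,::-1]); print(n,d["mtx"],d["dist_coeffs"],d["position"],d["attitude"])
s=sensors.sense(); print(s); print(env.tcp_to_grasp)
E
```

```text
pics
scene [[383.5784004    0.         255.14420905]
 [  0.         383.5784004  189.53254925]
 [  0.           0.           1.        ]] [-0.01051998  0.          0.          0.          0.        ] [ 1.32718932 -0.12197484  0.88312119] [0.77154284 0.01782095 1.40311091]
top [[368.76167657   0.         249.97983481]
 [  0.         368.76167657 190.58140178]
 [  0.           0.           1.        ]] [-0.0056778  0.         0.         0.         0.       ] [0.3013842  0.00896179 1.33074164] [ 0.20135448 -0.00653699 -1.57404579]
{'t': 0.1, 'joint_pos': array([ 1.22137023,  0.43517099,  0.02500481,  1.57400252, -0.01158643,
        1.13400137, -0.07511652]), 'qvel': array([-0.00192429, -0.00096629,  0.00041153, -0.00298726,  0.00034067,
       -0.00211932,  0.00074072]), 'joint_efforts': array([ 2.43962255e-03, -6.71756172e+01,  1.02746062e+00, -3.16900992e+01,
        1.56763871e-02,  7.24814294e-03,  1.57049362e-05]), 'eef_pos': array([ 0.1525072 , -0.60560006,  0.20219524]), 'tool_rot': array([-3.14016368e+00,  1.56429470e-04,  2.46717740e-01]), 'ft_force': array([-0.11993154, -0.34185664, -0.58576233]), 'wrist_torque': array([0.01296196, 0.0014626 , 0.00292202]), 'grasp_force': 0.0, 'grip_width': 0.08564392995111468}
0.0187
```

View pics/scene0.png

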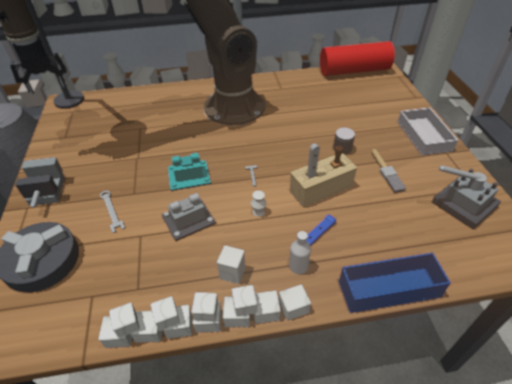

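View pics/top0.png

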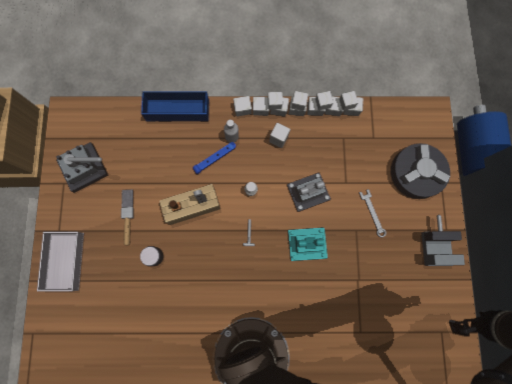

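Leaf candidates: the grey strap in the stand at scene (313,158) / top (199,197); the wooden stick at scene (338,155) / top (174,205); the blue look-alike lying at scene (320,231) / top (215,158). By the description I choose the grey one. The jamb is the grey block at scene (188,215) / top (309,191), not the turquoise one at scene (188,172). I'll check both in close crops.

```bash
cat > h.py <<'E'
import numpy as np,cv2
from scipy.spatial.transform import Rotation as R
from workcell import sensors,get_image
def cam(d):
    return np.array(d["mtx"]),np.array(d["dist_coeffs"]),np.array(d["position"]),R.from_euler('xyz',d["attitude"]).as_matrix()
def ray(d,uv):
    K,D,p,M=cam(d); n=cv2.undistortPoints(np.array(uv,float).reshape(-1,1,2),K,D).reshape(-1,2)
    v=np.c_[n[:,0],-n[:,1],-np.ones(len(n))]@M.T
    return p,v/np.linalg.norm(v,axis=1)[:,None]
def onz(d,uv,z):
    p,v=ray(d,uv); return p+v*((z-p[2])/v[:,2])[:,None]
def two(d1,a,d2,b):
    p,v=ray(d1,[a]);q,w=ray(d2,[b]);v=v[0];w=w[0]
    s=np.linalg.lstsq(np.c_[v,-w],q-p,rcond=None)[0]
    A=p+s[0]*v;B=q+s[1]*w; return (A+B)/2,np.linalg.norm(A-B)
def proj(d,P):
    K,D,p,M=cam(d); c=(np.atleast_2d(P)-p)@M; c=c*[1,-1,-1]
    return cv2.projectPoints(c,np.zeros(3),np.zeros(3),K,D)[0].reshape(-1,2)
E
python3 - <<'E'
from h import *
S=get_image("scene");T=get_image("top")
def crop(d,x,y,w,h,k): return cv2.resize(d["frame"][y:y+h,x:x+w,::-1],(w*k,h*k),interpolation=cv2.INTER_CUBIC)
a=crop(S,280,135,80,75,5);b=crop(S,155,185,80,75,5)[:, :]
c=crop(T,155,175,80,60,5)[:300];e=crop(T,270,160,80,60,5)[:300]
a=a[:300]; b=b[:300]
cv2.imwrite("pics/c1.png",np.vstack([np.hstack([a,b]),np.hstack([c,e])]))
E
```

```text
(no output)
```

View pics/c1.png

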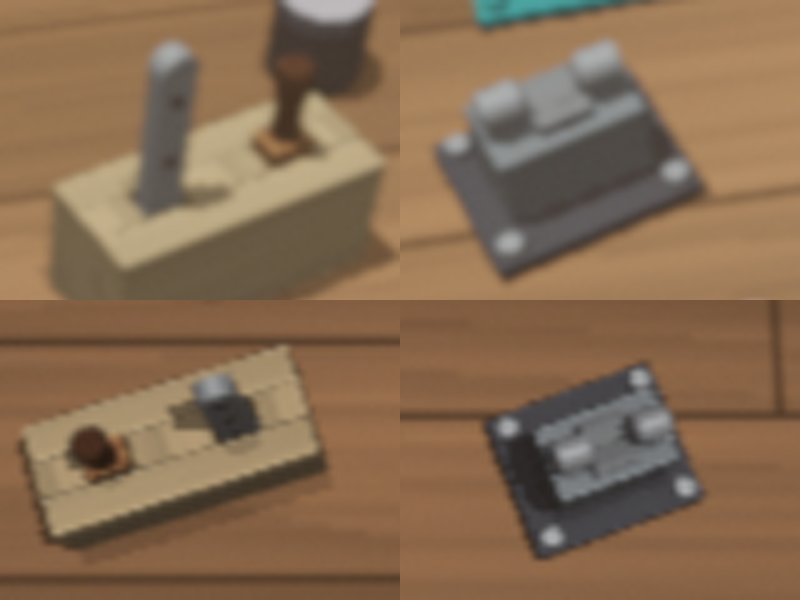

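The crop shows the grey steel strap with dark screw holes in the slot at scene (314,144 top end), the brown stick in the other slot, and the grey jamb with its two knuckles at top (304.6,190.4) and (320.6,184.8). The choice is confirmed, so I'll measure.

```bash
python3 - <<'E'
from h import *
S=get_image("scene");T=get_image("top")
f=lambda L,ox,oy:np.array(L,float)/5-.4+[ox,oy]
st=onz(T,f([(22,138),(288,47),(325,155),(47,235)],155,175),.085)
print("stand",st.mean(0)); e=st[0]-st[1]+st[3]-st[2]; print("yaw y-axis->",np.degrees(np.arctan2(-e[0],e[1])),np.linalg.norm(st[0]-st[1]),np.linalg.norm(st[1]-st[2]))
pl=onz(T,f([(85,115),(250,62),(305,195),(137,257)],270,160),.010)
print("plate",pl.mean(0)); e=pl[0]-pl[1]+pl[3]-pl[2]; print(np.degrees(np.arctan2(-e[0],e[1])),np.linalg.norm(pl[0]-pl[1]),np.linalg.norm(pl[1]-pl[2]))
sc=onz(T,f([(107,128),(240,79),(285,187),(153,238)],270,160),.014);print("screws",sc.mean(0));e=sc[0]-sc[1]+sc[3]-sc[2]; print(np.degrees(np.arctan2(-e[0],e[1])))
kA=two(T,f([(173,152)],270,160)[0],S,f([(597-400,62)],155,185)[0])
kB=two(T,f([(253,124)],270,160)[0],S,f([(100,105)],155,185)[0]); print(kA,kB,(kA[0]+kB[0])/2)
print("leaf top",two(T,f([(215,83)],155,175)[0],S,f([(173,46)],280,135)[0]))
print("leaf foot z.085", onz(S,f([(161,203)],280,135),.085), onz(T,f([(238,135)],155,175),.085))
# jamb top block corners (grey)
print(sensors.sense()["t"])
E
```

```text
stand [0.51181527 0.20935848 0.085     ]
yaw y-axis-> 17.750355102875897 0.1916502630762471 0.08020211843546299
plate [ 0.56925268 -0.21457668  0.01      ]
19.051004735502076 0.12943210042275352 0.10635496494630424
screws [ 0.56771819 -0.21531358  0.014     ]
20.673676300008303
(array([ 0.55717506, -0.18516941,  0.08612448]), np.float64(0.003732937495251985)) (array([ 0.57746012, -0.24152323,  0.08314318]), np.float64(0.004399109317765087)) [ 0.56731759 -0.21334632  0.08463383]
leaf top (array([0.52992413, 0.16553957, 0.20484193]), np.float64(0.0033202215465176765))
leaf foot z.085 [[0.53139496 0.17082938 0.085     ]] [[0.51744669 0.163738   0.085     ]]
0.3
```

```bash
python3 -m jog '[[0.025,0.03,0.012,0,0,0.08],[0.05,0.06,0.024,0,0,0.16],[0.075,0.09,0.036,0,0,0.24],[0.1,0.12,0.048,0,0,0.32],[0.125,0.15,0.06,0,0,0.4],[0.15,0.18,0.07,0,0,0.48],[0.175,0.21,0.08,0,0,0.56],[0.2,0.24,0.09,0,0,0.64],[0.225,0.27,0.1,0,0,0.72],[0.25,0.3,0.11,0,0,0.8]]' 0.085 &&
python3 -m jog '[[0.012,0.034,0.005,0,0,0.08],[0.024,0.068,0.01,0,0,0.16],[0.036,0.102,0.015,0,0,0.24],[0.048,0.136,0.02,0,0,0.32],[0.06,0.17,0.02,0,0,0.4],[0.072,0.204,0.02,0,0,0.48],[0.084,0.238,0.02,0,0,0.56],[0.096,0.272,0.02,0,0,0.64],[0.11,0.306,0.02,0,0,0.72],[0.122,0.34,0.02,0,0,0.8]]'
```

```text
t: 1.13
eef_pos: [0.4034, -0.3044, 0.3137]
tool_rot: [3.141, 0.0, 1.05]
ft_force: [0.2, -0.6, 1.1]
grip_width: 0.0847
grasp_force: 0.0
t: 1.97
eef_pos: [0.5251, 0.0355, 0.3331]
tool_rot: [3.141, 0.0, 1.85]
ft_force: [0.6, 0.3, -0.1]
grip_width: 0.0852
grasp_force: 0.0
```

```bash
python3 -m jog '[[0.001,0.04,-0.01,0,0,0.01],[0.002,0.08,-0.03,0,0,0.02],[0.003,0.11,-0.05,0,0,0.035],[0.0035,0.1305,-0.07,0,0,0.035],[0.0035,0.1305,-0.085,0,0,0.035],[0.0035,0.1305,-0.085,0,0,0.035]]' && python3 - <<'E'
from h import *
S=get_image("scene");T=get_image("top");s=sensors.sense();print(s["eef_pos"])
print("tcp px",proj(S,s["eef_pos"]),proj(T,s["eef_pos"]))
def crop(d,x,y,w,h,k): return cv2.resize(d["frame"][y:y+h,x:x+w,::-1],(w*k,h*k),interpolation=cv2.INTER_CUBIC)
cv2.imwrite("pics/c2.png",np.hstack([crop(S,270,95,80,110,5),crop(T,155,150,80,110,5)]))
E
```

```text
t: 2.47
eef_pos: [0.5262, 0.1652, 0.2448]
tool_rot: [-3.137, -0.0, 1.885]
ft_force: [-0.1, -0.5, -0.7]
grip_width: 0.0849
grasp_force: 0.0
[0.52814113 0.16372992 0.24791601]
tcp px [[314.2222403  131.07470551]] [[195.7392586  188.80377745]]
```

View pics/c2.png

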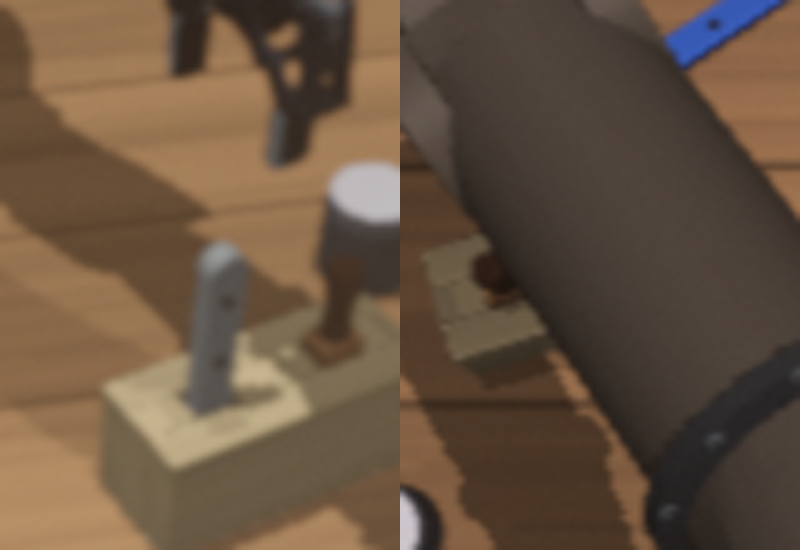

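The left crop shows the open fingers (tips at crop (185,70) and (285,160)) either side of the leaf's top at (222,250), and the top view is covered by the arm. I'll descend, straddle the leaf and grip.

```bash
python3 -m jog '[[0.001,0.001,-0.025,0,0,0],[0.001,0.001,-0.05,0,0,0],[0.001,0.001,-0.075,0,0,0],[0.001,0.001,-0.1,0,0,0],[0.001,0.001,-0.11,0,0,0],[0.001,0.001,-0.11,0,0,0]]' && python3 -m jog '[[0,0,0,0,0,0],[0,0,0,0,0,0],[0,0,0,0,0,0],[0,0,0,0,0,0],[0,0,0,0,0,0],[0,0,0,0,0,0],[0,0,0,0,0,0],[0,0,0,0,0,0]]' 0 60
```

```text
t: 3.07
eef_pos: [0.5288, 0.1638, 0.1369]
tool_rot: [-3.139, 0.001, 1.88]
ft_force: [-0.4, -0.6, 1.0]
grip_width: 0.0849
grasp_force: 0.0
t: 3.73
eef_pos: [0.5295, 0.1656, 0.1386]
tool_rot: [3.141, 0.0, 1.882]
ft_force: [-1.1, -1.1, 6.0]
grip_width: 0.013
grasp_force: 59.9
```

```bash
python3 -m jog '[[0,0,0.005,0,0,0],[0,0,0.015,0,0,0],[0,0,0.025,0,0,0],[0,0,0.035,0,0,0],[0,0,0.045,0,0,0]]' 0 80 && python3 -m jog '[[0,0,0.02,0,0,0],[0,0,0.04,0,0,0],[0,0,0.06,0,0,0],[0,0,0.08,0,0,0],[0,0,0.095,0,0,0],[0,0,0.095,0,0,0],[0,0,0.095,0,0,0]]' && python3 - <<'E'
from h import *
S=get_image("scene");s=sensors.sense();print(s["eef_pos"],s["ft_force"],s["wrist_torque"])
cv2.imwrite("pics/c3.png",cv2.resize(S["frame"][80:200,260:380,::-1],(600,600),interpolation=cv2.INTER_CUBIC))
E
```

```text
t: 4.15
eef_pos: [0.529, 0.1654, 0.1841]
tool_rot: [-3.141, 0.0, 1.882]
ft_force: [-0.2, -0.6, -3.4]
grip_width: 0.0127
grasp_force: 78.3
t: 4.73
eef_pos: [0.5293, 0.1656, 0.2787]
tool_rot: [3.14, 0.0, 1.882]
ft_force: [-0.3, -0.6, -5.0]
grip_width: 0.0126
grasp_force: 78.6
[0.52883137 0.16516523 0.27754844] [-0.19029359 -0.07890483 -4.19177013] [-0.03868692  0.04241048 -0.06136228]
```

View pics/c3.png

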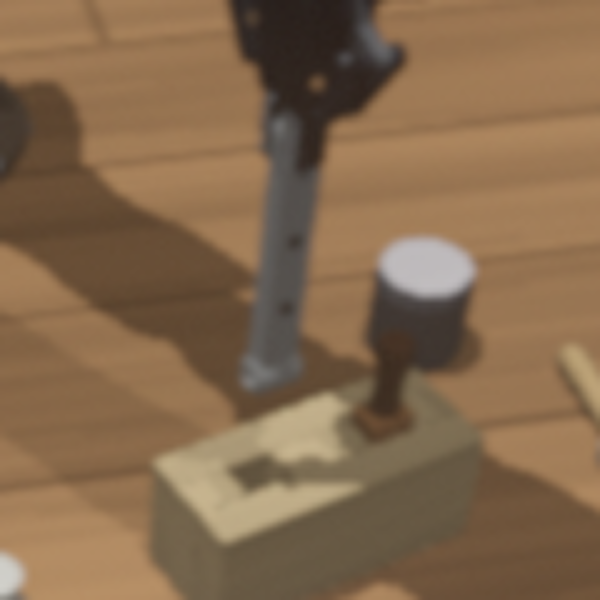

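```bash
python3 - <<'E'
from h import *
S=get_image("scene")
o=np.array([.529,.1655,.278+.019-.142]);M=R.from_euler('z',18,degrees=True).as_matrix()
for nm,x,y in(("x+y-",.007,-.013),("x+y+",.007,.013),("x-y-",-.007,-.013),("x-y+",-.007,.013),("kx+y-",.012,-.015),("kx+y+",.012,.015)):
    P=np.array([[x,y,z] for z in(.012,.03,.07,.11)])@M.T+o
    print(nm,((proj(S,P)-[260,80]+.5)*5-.5).round(0).tolist())
g=S["frame"]
for r in(120,126,132,138,144,150): print(r,((np.arange(308,326)-260+.5)*5-.5)[0],g[r,308:326].mean(1).round().astype(int).tolist(), (g[r,308:326,0].astype(int)-g[r,308:326,2]).tolist())
E
```

```text
x+y- [[251.0, 387.0], [254.0, 362.0], [260.0, 306.0], [267.0, 246.0]]
x+y+ [[289.0, 372.0], [293.0, 348.0], [300.0, 291.0], [307.0, 232.0]]
x-y- [[237.0, 372.0], [240.0, 348.0], [246.0, 292.0], [252.0, 232.0]]
x-y+ [[276.0, 358.0], [279.0, 334.0], [285.0, 278.0], [293.0, 218.0]]
kx+y- [[253.0, 393.0], [256.0, 368.0], [262.0, 312.0], [269.0, 252.0]]
kx+y+ [[297.0, 376.0], [301.0, 352.0], [308.0, 295.0], [316.0, 236.0]]
120 242.0 [116, 116, 116, 113, 107, 98, 93, 89, 83, 80, 79, 80, 80, 81, 89, 102, 112, 115] [70, 70, 69, 64, 45, 20, 6, 6, 8, 8, 8, 8, 7, 9, 23, 47, 64, 69]
126 242.0 [125, 125, 124, 117, 105, 95, 89, 85, 81, 79, 77, 78, 80, 91, 108, 122, 125, 125] [75, 75, 72, 58, 32, 11, 6, 7, 7, 9, 8, 8, 10, 23, 50, 68, 75, 75]
132 242.0 [117, 121, 119, 110, 98, 93, 88, 83, 81, 80, 80, 82, 87, 101, 113, 121, 121, 121] [70, 71, 64, 43, 19, 7, 6, 7, 8, 8, 7, 8, 17, 41, 62, 71, 73, 73]
138 242.0 [97, 104, 104, 98, 93, 89, 84, 81, 81, 81, 82, 86, 98, 110, 118, 119, 119, 119] [61, 60, 44, 20, 8, 7, 8, 8, 8, 8, 8, 15, 35, 58, 69, 71, 71, 70]
144 242.0 [74, 80, 87, 91, 89, 84, 82, 80, 80, 80, 83, 91, 103, 113, 116, 117, 117, 117] [41, 30, 16, 8, 8, 7, 8, 8, 8, 8, 11, 26, 49, 65, 69, 70, 69, 69]
150 242.0 [87, 95, 94, 91, 87, 83, 81, 81, 81, 82, 83, 81, 78, 75, 75, 75, 80, 87] [29, 16, 9, 7, 8, 8, 8, 9, 8, 8, 13, 23, 38, 45, 46, 47, 49, 55]
```

The leaf is clear of its slot and hangs upright: its edges in the crop (268→245 and 315→300) match the projection of a vertical leaf within about 1°. Next I'll carry it to the jamb.

```bash
python3 -m jog '[[0.002,-0.015,0,0,0,0],[0.004,-0.045,0,0,0,0],[0.007,-0.075,0,0,0,0],[0.01,-0.105,0,0,0,0],[0.013,-0.135,0,0,0,0],[0.016,-0.165,0,0,0,0.01],[0.019,-0.195,0,0,0,0.01],[0.022,-0.225,0,0,0,0.02],[0.025,-0.255,0,0,0,0.03],[0.028,-0.28,0,0,0,0.03]]' && python3 -m jog '[[0.003,-0.03,0,0,0,0],[0.006,-0.06,0,0,0,0],[0.009,-0.085,0,0,0,0],[0.011,-0.1,0,0,0,0],[0.011,-0.1,-0.02,0,0,0],[0.011,-0.1,-0.035,0,0,0],[0.011,-0.1,-0.035,0,0,0],[0.011,-0.1,-0.035,0,0,0]]' && python3 - <<'E'
from h import *
S=get_image("scene");T=get_image("top");s=sensors.sense();print(s["eef_pos"],s["tool_rot"],s["ft_force"])
def crop(d,x,y,w,h,k): return cv2.resize(d["frame"][y:y+h,x:x+w,::-1],(w*k,h*k),interpolation=cv2.INTER_CUBIC)
cv2.imwrite("pics/c4.png",np.hstack([crop(S,140,145,80,110,5),crop(T,270,140,80,110,5)]))
# expected upright leaf edges in crop, and jamb knuckle ends
p=s["eef_pos"]; o=np.array([p[0],p[1],p[2]+.019-.142]);M=R.from_euler('z',19.5,degrees=True).as_matrix()
c=lambda P:((proj(S,P)-[140,145]+.5)*5-.5).round(0).tolist()
for nm,x,y in(("x+y+",.007,.013),("x-y-",-.007,-.013)): print(nm,c(np.array([[x,y,z] for z in(.03,.07,.11)])@M.T+o))
k=np.array([[0,.0165,.092],[0,.042,.092],[0,-.0165,.092],[0,-.042,.092],[.028,.045,.068],[.028,-.045,.068]])@M.T+[.568,-.2145,0]
print("jamb",c(k)); print("underside",c(o))
E
```

```text
t: 5.67
eef_pos: [0.5562, -0.1174, 0.2763]
tool_rot: [-3.139, -0.001, 1.911]
ft_force: [0.7, -0.2, -3.7]
grip_width: 0.0125
grasp_force: 78.5
t: 6.33
eef_pos: [0.5673, -0.2136, 0.2418]
tool_rot: [-3.139, -0.002, 1.913]
ft_force: [0.9, 0.2, -4.4]
grip_width: 0.0126
grasp_force: 78.4
[ 0.56861049 -0.21384283  0.24361468] [3.14087370e+00 1.75134496e-05 1.91278647e+00] [-0.04852696  0.19154599 -3.96232208]
x+y+ [[228.0, 202.0], [217.0, 149.0], [205.0, 92.0]]
x-y- [[174.0, 203.0], [161.0, 150.0], [147.0, 93.0]]
jamb [[243.0, 265.0], [285.0, 249.0], [189.0, 286.0], [146.0, 303.0], [314.0, 306.0], [166.0, 367.0]]
underside [[210.0, 241.0]]
```

View pics/c4.png

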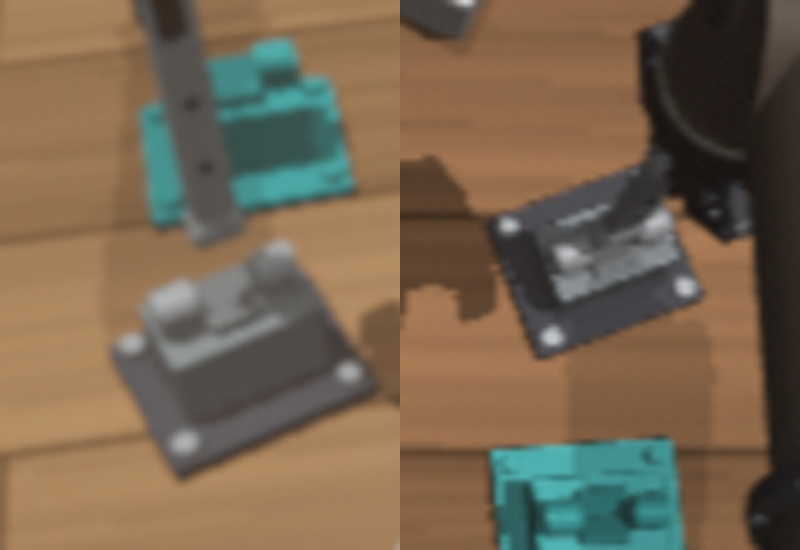

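The left crop shows the leaf hanging above the grey jamb's gap, with its knuckle bottom at crop (217,243), left jamb knuckle about (147..190,297..285) and right one (252..288,262..243). The turquoise one is behind. I'll measure the tilt and offset more finely.

```bash
python3 - <<'E'
from h import *
S=get_image("scene");g=S["frame"].astype(int)
sat=g.max(2)-g.min(2)
p=np.array([.568,-.2138,.2425]); o=p+[0,0,.019-.142];M=R.from_euler('z',19.5,degrees=True).as_matrix()
L=proj(S,np.array([[-.007,-.013,z] for z in np.linspace(0.02,.12,60)])@M.T+o);Q=proj(S,np.array([[.007,.013,z] for z in np.linspace(.02,.12,60)])@M.T+o)
out=[]
for r in range(160,184,2):
    row=sat[r].astype(float); c=int(round(np.interp(r,L[::-1,1],L[::-1,0])+np.interp(r,Q[::-1,1],Q[::-1,0])))//2
    def edge(st):
        x=c
        while row[x]<28: x+=st
        return x-st*(row[x]-28)/(row[x]-row[x-st])
    a,b=edge(-1),edge(1); out.append((r,a,b,np.interp(r,L[::-1,1],L[::-1,0]),np.interp(r,Q[::-1,1],Q[::-1,0])))
out=np.array(out); print(out.round(1))
for k in range(1,5): print(np.polyfit(out[:,0],out[:,k],1))
cv2.imwrite("pics/c5.png",cv2.resize(S["frame"][170:230,160:220,::-1],(600,600),interpolation=cv2.INTER_CUBIC))
k=np.array([[0,.0165,.092],[0,.042,.092],[0,-.0165,.092],[0,-.042,.092],[.012,.0165,.08],[.012,-.0165,.08],[.012,.042,.08],[.012,-.042,.08]])@M.T+[.568,-.2145,0]
print(((proj(S,k)-[160,170]+.5)*10).round().tolist())
k=np.array([[.012,.015,.012],[.012,-.015,.012],[.0085,.015,.0035],[.0085,-.015,.0035]])@M.T+o
print(((proj(S,k)-[160,170]+.5)*10).round().tolist())
E
```

```text
[[160.  170.6 181.4 168.5 180.1]
 [162.  171.2 181.8 168.8 180.4]
 [164.  171.2 182.2 169.3 180.9]
 [166.  171.8 183.2 169.8 181.3]
 [168.  171.9 182.8 170.3 181.7]
 [170.  173.  193.5 170.7 182.1]
 [172.  173.5 192.  171.2 182.5]
 [174.  174.  194.  171.7 183. ]
 [176.  174.5 194.  172.2 183.4]
 [178.  174.9 191.  172.7 183.8]
 [180.  175.4 186.2 173.1 184.2]
 [182.  175.9 185.6 173.6 184.6]]
[  0.25018392 130.37867158]
[  0.40794409 117.54875697]
[  0.23663058 130.53256165]
[  0.20910326 146.57337549]
[[288.0, 281.0], [371.0, 248.0], [179.0, 324.0], [92.0, 358.0], [310.0, 336.0], [201.0, 380.0], [393.0, 303.0], [115.0, 414.0]]
[[281.0, 212.0], [179.0, 252.0], [281.0, 225.0], [179.0, 265.0]]
```

View pics/c5.png

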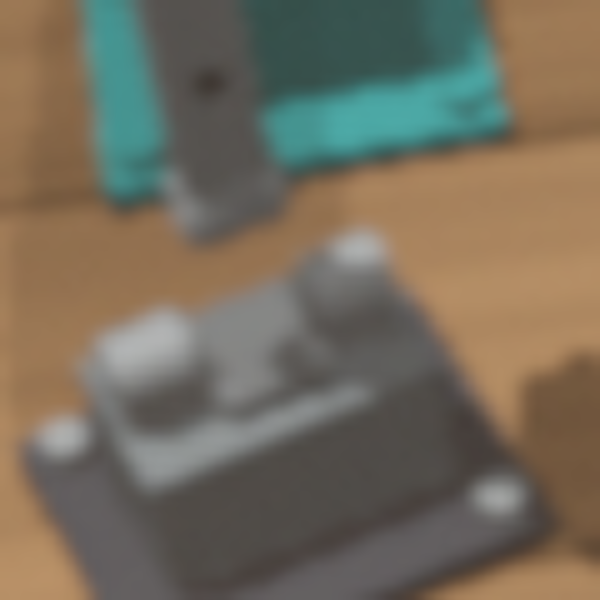

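```bash
python3 - <<'E'
from h import *
S=get_image("scene");T=get_image("top");g=S["frame"].astype(int);sat=g.max(2)-g.min(2)
for c in(178,180,182,184,186): print(c,sat[184:202,c].tolist())
for r in(188,190,192): print(r,sat[r,172:194].tolist())
# orthogonal views of top: crop
cv2.imwrite("pics/c6.png",cv2.resize(T["frame"][160:220,280:340,::-1],(600,600),interpolation=cv2.INTER_CUBIC))
M=R.from_euler('z',19.5,degrees=True).as_matrix();o=np.array([.568,-.2138,.2425+.019-.142])
f=lambda P:((proj(T,P)-[280,160]+.5)*10).round().tolist()
print("knk",f(np.array([[.012,.015,.012],[.012,-.015,.012],[-.012,.015,.012],[-.012,-.015,.012]])@M.T+o))
print("strap .1",f(np.array([[.007,.013,.1],[.007,-.013,.1],[-.007,.013,.1],[-.007,-.013,.1]])@M.T+o))
print("jambk",f(np.array([[0,.0165,.092],[0,.042,.092],[0,-.0165,.092],[0,-.042,.092],[.028,.045,.068],[.028,-.045,.068],[-.028,.045,.068],[-.028,-.045,.068]])@M.T+[.568,-.2145,0]))
E
```

```text
178 [6, 7, 5, 3, 3, 2, 3, 6, 14, 29, 50, 63, 67, 68, 69, 69, 51, 21]
180 [7, 7, 8, 7, 7, 5, 4, 3, 4, 12, 35, 60, 67, 68, 68, 63, 41, 16]
182 [7, 6, 6, 6, 7, 6, 5, 6, 7, 25, 49, 64, 67, 68, 63, 43, 17, 3]
184 [6, 8, 7, 7, 6, 6, 5, 8, 23, 47, 63, 66, 68, 65, 51, 25, 7, 2]
186 [25, 12, 3, 3, 4, 6, 6, 17, 42, 60, 67, 68, 65, 53, 27, 7, 2, 2]
188 [65, 59, 52, 37, 17, 4, 3, 6, 7, 7, 7, 6, 6, 4, 4, 5, 11, 29, 45, 56, 60, 64]
190 [9, 11, 20, 25, 18, 8, 3, 1, 4, 5, 5, 6, 5, 6, 6, 15, 33, 54, 65, 67, 67, 69]
192 [62, 64, 67, 65, 55, 34, 14, 5, 4, 5, 7, 13, 23, 33, 42, 51, 59, 65, 67, 67, 66, 64]
knk [[292.0, 227.0], [375.0, 198.0], [318.0, 293.0], [402.0, 264.0]]
strap .1 [[349.0, 177.0], [427.0, 149.0], [366.0, 218.0], [444.0, 191.0]]
jambk [[284.0, 286.0], [215.0, 311.0], [373.0, 255.0], [441.0, 230.0], [168.0, 253.0], [406.0, 170.0], [226.0, 401.0], [465.0, 316.0]]
```

View pics/c6.png

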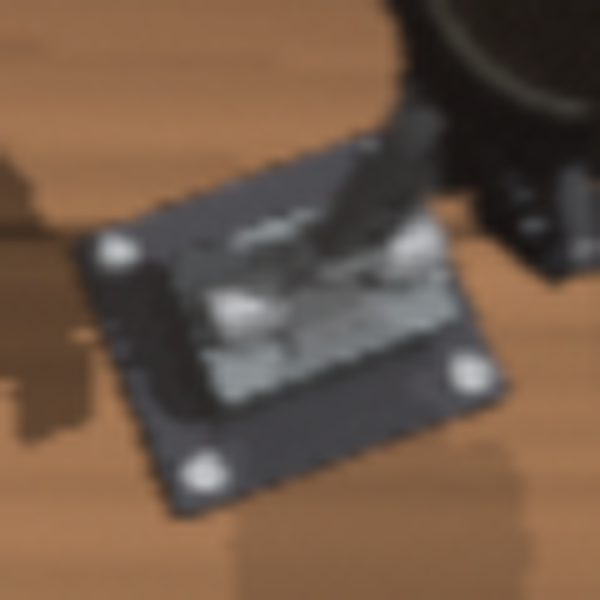

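In both views the leaf and jamb share the same roughly 1 px offset, so they are aligned within about 1–2 mm. The top crop shows the jamb knuckles at crop (243,310) and (415,240), with the leaf between them. I'll lower it, watching the force.

```bash
python3 -m jog '[[0,-0.001,-0.01,0,0,0],[0,-0.001,-0.02,0,0,0],[0,-0.001,-0.026,0,0,0],[0,-0.001,-0.03,0,0,0],[0,-0.001,-0.033,0,0,0],[0,-0.001,-0.035,0,0,0],[0,-0.001,-0.035,0,0,0]]' && python3 -m jog '[[0,0,-0.002,0,0,0],[0,0,-0.004,0,0,0],[0,0,-0.006,0,0,0],[0,0,-0.006,0,0,0]]'
```

```text
t: 7.17
eef_pos: [0.568, -0.2155, 0.2075]
tool_rot: [-3.141, -0.0, 1.912]
ft_force: [-0.1, 0.4, -3.5]
grip_width: 0.0129
grasp_force: 78.5
t: 7.5
eef_pos: [0.568, -0.2156, 0.2015]
tool_rot: [-3.141, -0.0, 1.912]
ft_force: [-0.4, 0.6, -4.0]
grip_width: 0.0126
grasp_force: 78.6
```

```bash
python3 -m jog '[[0,0,-0.002,0,0,0],[0,0,-0.004,0,0,0],[0,0,-0.006,0,0,0],[0,0,-0.006,0,0,0]]' && python3 -m jog '[[0,0,-0.001,0,0,0],[0,0,-0.002,0,0,0],[0,0,-0.003,0,0,0],[0,0,-0.003,0,0,0]]'
```

```text
t: 7.83
eef_pos: [0.5679, -0.2155, 0.1954]
tool_rot: [-3.141, -0.0, 1.912]
ft_force: [1.2, -1.2, -4.6]
grip_width: 0.0125
grasp_force: 78.6
t: 8.17
eef_pos: [0.5681, -0.2156, 0.1927]
tool_rot: [-3.141, -0.0, 1.912]
ft_force: [0.2, 0.0, -4.9]
grip_width: 0.0125
grasp_force: 78.6
```

```bash
python3 -m jog '[[0,0,-0.001,0,0,0],[0,0,-0.002,0,0,0],[0,0,-0.002,0,0,0]]' && python3 -m jog '[[0,0,-0.001,0,0,0],[0,0,-0.002,0,0,0],[0,0,-0.002,0,0,0]]'
```

```text
t: 8.42
eef_pos: [0.5687, -0.2156, 0.1918]
tool_rot: [3.14, 0.001, 1.912]
ft_force: [-0.8, 0.5, 2.4]
grip_width: 0.0125
grasp_force: 79.6
t: 8.67
eef_pos: [0.5694, -0.2158, 0.1916]
tool_rot: [3.139, 0.003, 1.912]
ft_force: [-4.4, 0.4, 16.3]
grip_width: 0.0126
grasp_force: 81.6
```

Contact, with a push of −4 N along x, so the barrel sits on the V's +x side. I'll shift a little toward −x and see whether it settles.

```bash
python3 -m jog '[[-0.001,-0.0003,0,0,0,0],[-0.001,-0.0003,0,0,0,0],[-0.001,-0.0003,0,0,0,0]]'; python3 -m jog '[[-0.001,-0.0003,0,0,0,0],[-0.001,-0.0003,0,0,0,0],[-0.001,-0.0003,0,0,0,0]]'; python3 -c "
from workcell import sensors
s=sensors.sense();print(s['wrist_torque'])"
```

```text
t: 8.92
eef_pos: [0.5687, -0.2159, 0.1916]
tool_rot: [3.138, 0.003, 1.912]
ft_force: [-2.1, 0.9, 14.2]
grip_width: 0.013
grasp_force: 81.3
t: 9.17
eef_pos: [0.5682, -0.216, 0.1916]
tool_rot: [3.137, 0.003, 1.912]
ft_force: [-1.4, 1.0, 13.4]
grip_width: 0.0128
grasp_force: 81.1
[0.413073   0.37444432 0.04342746]
```

```bash
python3 - <<'E'
from h import *
S=get_image("scene");T=get_image("top")
c=lambda d,x,y:cv2.resize(d["frame"][y:y+60,x:x+40,::-1],(400,600),interpolation=cv2.INTER_CUBIC)
cv2.imwrite("pics/c7.png",np.hstack([c(S,165,165),c(T,290,160)]))
M=R.from_euler('z',19.5,degrees=True).as_matrix();o=np.array([.568,-.2155,.068])
for x,y in((.007,.013),(-.007,-.013),(.007,-.013)): print(((proj(S,np.array([[x,y,z] for z in(.03,.06,.1)])@M.T+o)-[165,165]+[1.5,-.35])*10).round().tolist())
E
```

```text
[[239.0, 328.0], [223.0, 254.0], [201.0, 150.0]]
[[134.0, 331.0], [116.0, 257.0], [91.0, 153.0]]
[[152.0, 363.0], [135.0, 289.0], [110.0, 185.0]]
```

View pics/c7.png

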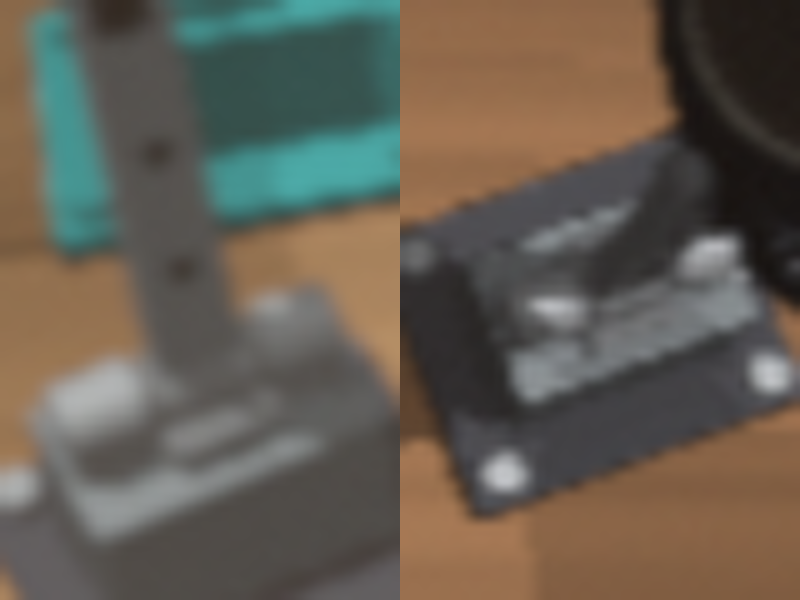

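The picture shows the leaf's knuckle down between the two jamb knuckles (crop (95,400) and (290,320)) and the strap upright. The height (0.1916 m TCP, so underside about 0.068 m) holds still under press and sideways nudge, so it is home. I'm still gripping at 80 N, so I'll hand it in.

```bash
python3 -m jog '[[0,0,0,0,0,0],[0,0,0,0,0,0],[0,0,0,0,0,0],[0,0,0,0,0,0]]' && python3 -c "
from workcell import workorder
print(workorder.close_job())"
```

```text
t: 9.6
eef_pos: [0.5683, -0.216, 0.1916]
tool_rot: [3.137, 0.003, 1.912]
ft_force: [-0.5, 1.2, 14.0]
grip_width: 0.0126
grasp_force: 81.1
the job is handed in; nothing more can be done
None
```

The job is handed in at 9.6 s: the leaf's knuckle is seated fully home between the jamb knuckles, as far as the height, forces and last picture show, and the arm is still gripping it upright with about 80 N, with nothing else touched.

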